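Square the breakfast boards in their stand and close the keeper

TASK

Put the breakfast board that is propped against the tin into the wooden board stand, in front of the three already there and leaning back flat against them, and tap the ends of all four in until every board stands home against the end cheek and they line up flush. Only when they are flush, swing the wire keeper over the tops of the boards and down onto the front one. Leave the tin and the other things on the shelf where they are.

Things in the scene. Friction and masses are not known exactly. Their poses are not given: they have to be found in the camera images.
- cradle: trough of the fixed dark-wood board stand: slatted back leaning 32 degrees to the left, ledge square to it. Origin mid-length on their inner corner, 24 mm above the shelf. x along the boards, away from the robot; y up the back (104 mm high); z out from the back over the ledge (176 mm long, 69 mm deep). A board that is home: centre x = 0, y = 60 mm
- cheek (a point): middle of the inner face of the end cheek, the upright plate across the stand's far end (cradle x = +90 mm, y = 30, z = 28); it covers y 0 to 70, z 0 to 66 mm. The near end, towards the robot, is open
- board_1: thin light-wood breakfast board 180 x 120 x 10 mm with a small hanging hole in a corner, 0.15 kg; origin at its centre, x along the 180 mm, y along the 120 mm (up the slope as it stands), z its normal. Starts in the stand on its long edge, against the back, sticking out of the open end by 12 to 36 mm.
- board_2: a like board, standing in front of board_1 in the stand, sticking out likewise by an amount of its own.
- board_3: a like board, the front one of the three in the stand, sticking out likewise by an amount of its own.
- board_4: a like board, to the right of the stand, standing on its long edge on the shelf and propped against the tin, leaning about 35 degrees from vertical to the left. Same size and axes; the tin touches it 71 mm up its 120 mm, so its top 49 mm stand free.
- tomato_tin: round tin, 76 mm across and 58 mm high, that props board_4; origin at the centre of its underside.
- keeper (a joint): angle of the wire keeper, a U-shaped steel bail of 7.6 mm wire pivoted near the top of the stand's back. 0 to 0.3 at the start = open, tipped back behind the stand; grows as it swings up, over the tops of the boards and down at their front; it rests on the front board of four at about 2.45. Stiff enough to stay where it is left (about 1 N at the bar).
- keeper_bar (a point): middle of the keeper's cross bar, which runs parallel to the cradle's x, 212 mm long; 62 mm from the pivot line. The two side wires run at x = -106 and +106 mm, so they pass only if no board sticks out of the open end.
- keeper_pivot (a point): middle of the keeper's pivot line, which lies along the cradle's x; at y = 114, z = -12 mm in the cradle's frame.
- salt_shaker: salt shaker 44 mm wide, 90 mm high, a bystander left of the stand; origin at the centre of its underside.
- pepper_mill: dark wooden pepper mill 58 mm wide, 160 mm high, a bystander left of the stand; origin at the centre of its underside.
- tea_mug: striped mug 87 mm wide, 97 mm high, a bystander to the right; origin at the centre of its underside.
Not all that is in view belongs to the job. There is more than one size of the tomato_tin; the one meant has the size given above.

How it is judged:
On the way:
1. all four boards stand in the stand, flush and home against the end cheek, while the keeper is still open (short of 0.8 rad) (x of board_1 in the frame of cradle between -0.0045 and 0.003 m and y of board_1 in the frame of cradle between 0.055 and 0.066 m and z of board_1 in the frame of cradle between 0.001 and 0.041 m and angle between the z axis of each of board_1, board_2, board_3, board_4 and the z axis of cradle, either way round below 0.07 rad and angle between the x axis of each of board_1, board_2, board_3, board_4 and the x axis of cradle, either way round below 0.06 rad and x of board_2 in the frame of cradle between -0.0045 and 0.003 m and y of board_2 in the frame of cradle between 0.055 and 0.066 m and z of board_2 in the frame of cradle between 0.001 and 0.041 m and x of board_3 in the frame of cradle between -0.0045 and 0.003 m and y of board_3 in the frame of cradle between 0.055 and 0.066 m and z of board_3 in the frame of cradle between 0.001 and 0.041 m and x of board_4 in the frame of cradle between -0.0045 and 0.003 m and y of board_4 in the frame of cradle between 0.055 and 0.066 m and z of board_4 in the frame of cradle between 0.001 and 0.041 m and value of joint keeper below 0.8 rad), for 0.2 s.
At the end, for the whole second after the job is handed in: All four boards stand on the ledge, leaning flat on the stand's back and on one another (within 4 degrees, packed to 5 mm), each end at most 4.5 mm short of the end cheek; the keeper is swung over to the front (past 2.2 rad); everything is released and at rest (x of board_1 in the frame of cradle between -0.0045 and 0.003 m and y of board_1 in the frame of cradle between 0.055 and 0.066 m and z of board_1 in the frame of cradle between 0.001 and 0.041 m and angle between the z axis of each of board_1, board_2, board_3, board_4 and the z axis of cradle, either way round below 0.07 rad and angle between the x axis of each of board_1, board_2, board_3, board_4 and the x axis of cradle, either way round below 0.06 rad and x of board_2 in the frame of cradle between -0.0045 and 0.003 m and y of board_2 in the frame of cradle between 0.055 and 0.066 m and z of board_2 in the frame of cradle between 0.001 and 0.041 m and x of board_3 in the frame of cradle between -0.0045 and 0.003 m and y of board_3 in the frame of cradle between 0.055 and 0.066 m and z of board_3 in the frame of cradle between 0.001 and 0.041 m and x of board_4 in the frame of cradle between -0.0045 and 0.003 m and y of board_4 in the frame of cradle between 0.055 and 0.066 m and z of board_4 in the frame of cradle between 0.001 and 0.041 m and linear speed of each of board_1, board_2, board_3, board_4 below 0.02 m/s and value of joint keeper above 2.2 rad and contact force between the fingers and board_4 below 0.05 N); the robot touches nothing.
It fails at once if the tin, salt shaker, pepper mill or mug is shifted by more than 30 mm or tipped over (distance of any of tomato_tin, salt_shaker, pepper_mill, tea_mug from where it was at the start of the episode above 0.03 m or angle between any of tomato_tin, salt_shaker, pepper_mill, tea_mug's own z axis and vertical above 0.4 rad).
It also fails if it takes over 72 s, if anything falls off the work surface, if the arm or the gripper's body presses on something with over 40 N, if the wrist force passes 120 N, or if a joint passes its speed limit or range.

ROBOT

A 6-joint arm with a two-finger parallel gripper is mounted at the origin on a cart in front of the work surface, level with it; the furniture and walls round the work are solid. World frame = base frame: x ahead of the robot, y to its left, z up, the work surface at z = 0. Lengths are in m, angles in rad, forces in N, time in s.
With the tool pointing down it reaches from about 0.35 to 0.975 m from the base axis. Payload 4.9 kg.
Tool frame: the origin (TCP) lies at the very end of the fingers, on their centre line; the grasp point (between the pads) lies 19 mm behind it (grip_point_offset is the distance from the TCP to the grasp point, in m); z points along the fingers, y is the direction in which the jaws open and shut (so a half turn about z gives the same grasp; the last joint's range is limited). The gripper opens to 85 mm and grips with 20 to 120 N. Pads are 22 mm wide; open, the fingers measure 114 mm over their backs; the gripper's body (76 mm by 85 mm) begins 54 mm behind the grasp point. The pads swing forward as they close: fully open they stand 13 mm farther back than shut.
Start: joints at [1.154, 0.053, 1.613, -0, 1.476, -0.119], TCP at [0.183, 0.597, 0.231] pointing down, gripper open.
Joint ranges: [-3.01, 3.01], [-1.01, 2.22], [0.06, 2.58], [-1.02, 4.17], [0.09, 2.62], [-3.14, 3.14]. Speed limits (rad/s): [2.57, 2.57, 3.14, 3.14, 3.14, 3.14].

INTERFACE

Orientations are given as a unit quaternion [w, x, y, z].
In Python, from cell import get_obs, grab_frame, camera_info, finish_job, grip_point_offset gives the robot as it stands.
- The arm moves only by the tool play_rows, never from a script. Its argument "targets" is a list of rows, each a list of 7 numbers: the shift along the tool's x, y, z in cm, then the turn, a rotation vector about the tool's x, y, z in rad, then the closure in counts, from 0 (fully open) to 255 (shut). In form: [[tx, ty, tz, wx, wy, wz, fingers], ...]. A call has 1 to 20 rows; each row shifts and turns the pose as measured when the row begins, along the tool's axes as they then stand; what a row does not reach is not made up. A row lasts 1/8 s, in which the tool goes at most 62.5 mm and 10.7 degrees, less where a joint would pass 70% of its speed; a pose out of reach is approached as far as the arm can. A call is refused whole if a number of a shift passes 6.25 or a number of a turn 0.188, either way. A call with a gripper value outside its range is refused whole. The fingers move at their own pace and stop on an object; the grip force is fixed at half the most. Time passes only in rows, so rows that do not move let the fingers close. It gives the time, the measured TCP pose, the force and the opening at its end, in the units of the state.
- get_obs(): the state, without advancing time (a new reading comes with each control period).
- grab_frame(name): name is "scene" or "side" or "wrist"; returns (picture, depth): 420x560x3 uint8, red, green, blue; 420x560 float32, m along the optical axis (not along the pixel's ray), 0 where there is no reading.
- camera_info(name): a dict with "fx", "fy", "cx", "cy" (pixels), "dist" ([k1, k2, p1, p2, k3] as OpenCV has them; the pictures are not rectified), "camera_from_world" (4x4, takes a point from world to camera coordinates). Camera axes: x right, y up, looking along -z (the intrinsics and any distortion apply to the point x, -y, -z); pixel columns grow to the right and rows downward; lengths in m; the calibration is good to about 2 mm. A picture is of the moment at which its call begins: read the wrist's pose just before it. camera_info takes no time and is no camera call; for the wrist camera it gives the pose at the moment of the call.
- finish_job(): hands the job in, once; it reports no verdict.
The state is a dict: "time": time; "joints": joint angles; "joint_velocities": joint speeds; "joint_torque": joint torques, N m; "tool_pos": TCP position; "eef_rot": TCP orientation; "contact_force": force on the tool from outside, world axes, zero at the start; "moment": the same for the moment, N m; "grip_width": finger opening in m.
Only numpy, scipy, OpenCV 4.12 (cv2) and the standard library are available. Lean on these libraries where they do the work, as an engineer would, in place of code of your own. Each camera call takes 0.05 s, during which the arm holds its last target. There are 200 camera calls.

## Working session

There is one attempt and no reset: what is moved stays moved. The work goes in short steps, Python scripts to look and compute and a tool call to move; the robot and the scene stay as the last step left them, time stands still between calls to the robot, and variables do not carry over. Pictures are saved under pics/ and viewed, about 8 in all and at most 12, crops included, and the job is handed in when it is done.

Besides the shell and the picture viewer there is one more tool, called after "Request:" as name([rows], argument=value, ...), one row to a line, values as JSON. play_rows: Moves the arm, as the interface text tells. Its arguments: {"type":"object","properties":{"targets":{"type":"array","items":{"type":"array","items":{"type":"number"}}}},"required":["targets"]}

```bash
ls; mkdir -p pics
cat > h.py <<'E'
import numpy as np,cv2,json
from cell import *
from scipy.spatial.transform import Rotation as R
def cloud(n):
    o=get_obs(); ci=camera_info(n); im,d=grab_frame(n)
    K=np.array([[ci['fx'],0,ci['cx']],[0,ci['fy'],ci['cy']],[0,0,1]])
    v,u=np.mgrid[:420,:560]
    p=cv2.undistortPoints(np.stack([u.ravel(),v.ravel()],1).astype(np.float64)[:,None],K,np.array(ci['dist'],float)).reshape(420,560,2)
    c=np.stack([p[...,0]*d,-p[...,1]*d,-d],-1)
    T=np.linalg.inv(np.array(ci['camera_from_world']))
    w=c@T[:3,:3].T+T[:3,3]; w[d<=0]=np.nan
    return im,d,w
def save(n,im): cv2.imwrite('pics/'+n,im[...,::-1])
def rot(o): q=o['eef_rot']; return R.from_quat([q[1],q[2],q[3],q[0]])
E
python3 - <<'E'
from h import *
o=get_obs();print({k:np.round(v,3).tolist() for k,v in o.items()},grip_point_offset)
for n in['scene','side']:
    im,d,w=cloud(n);save(n+'0.png',im);np.savez(n+'0.npz',im=im,d=d,w=w)
    ci=camera_info(n);print(n,np.round(np.linalg.inv(np.array(ci['camera_from_world'])),3).tolist(),ci['fx'])
E
```

```text
pics
{'time': 0.0, 'joints': [1.154, 0.053, 1.614, 0.0, 1.476, -0.119], 'joint_velocities': [0.001, -0.0, 0.002, 0.001, -0.001, 0.0], 'joint_torque': [0.0, -39.368, -37.017, -0.0, 0.007, 0.0], 'tool_pos': [0.183, 0.597, 0.23], 'eef_rot': [-0.0, 0.148, 0.989, -0.001], 'contact_force': [-0.135, -0.353, 0.345], 'moment': [0.003, -0.0, -0.055], 'grip_width': 0.086} 0.0187
scene [[-0.757, 0.425, -0.496, -0.17], [-0.653, -0.491, 0.576, 0.805], [0.002, 0.76, 0.65, 1.089], [0.0, 0.0, 0.0, 1.0]] 509.82572317143854
side [[0.839, 0.376, -0.393, 0.038], [-0.543, 0.567, -0.619, -0.89], [-0.01, 0.733, 0.68, 1.037], [0.0, 0.0, 0.0, 1.0]] 517.2687519108114
```

View pics/scene0.png

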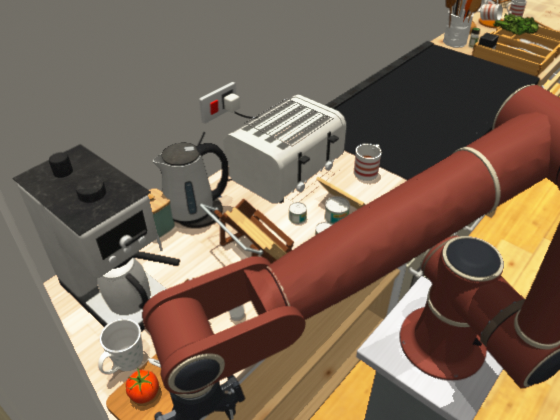

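View pics/side0.png

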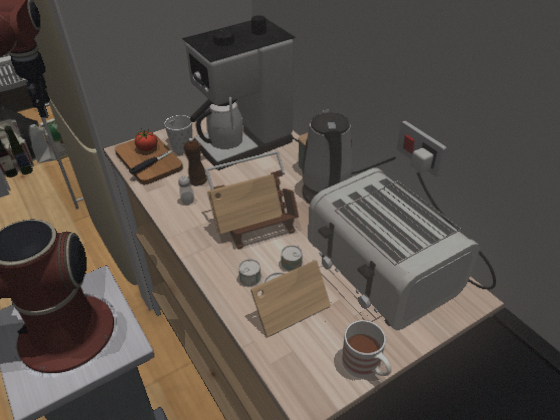

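Side view: stand with boards at about (248,205), board_4 at (290,298) in front of a tin (rim at 275,283); two other small tins at (250,272), (291,257), and shaker (185,190), mill (195,163), mug (365,347). Next come the plane fits and a close crop.

Run:
```python
from h import *
z=np.load('side0.npz');w=z['w'];im=z['im'];d=z['d']
print('noise nan',np.isnan(w[...,0]).mean())
def plane(mask,name):
    p=w[mask&~np.isnan(w[...,0])]
    for _ in range(6):
        c=np.median(p,0) if _==0 else p.mean(0);n=np.linalg.svd(p-p.mean(0),full_matrices=False)[2][2];r=(p-p.mean(0))@n
        p=p[abs(r)<max(.003,2*r.std())]
    n*=np.sign(n[2]);print(name,'c',c.round(4),'n',n.round(4),'tilt',np.degrees(np.arccos(n[2])).round(1),'rms',r.std().round(4),len(p))
    return c,n
def poly(pts):
    m=np.zeros((420,560),np.uint8);cv2.fillPoly(m,[np.array(pts)],1);return m>0
for name,pg in [('b3',[(222,198),(275,182),(278,208),(222,222)]),('b4',[(265,297),(312,275),(320,298),(272,320)])]:
    c,n=plane(poly(pg),name)
    # all pixels near that plane and wood coloured
    q=w-c; dist=abs(q@n)
    hsv=cv2.cvtColor(im,cv2.COLOR_RGB2HSV)
    m=(dist<.004)&(np.linalg.norm(q,axis=-1)<.13)&(w[...,2]>.012)
    nl,lab,st,ce=cv2.connectedComponentsWithStats(m.astype(np.uint8));
    v,u=np.argwhere(poly(pg)&m)[50];L=lab[v,u];P=w[lab==L]
    up=np.array([0,0,1])-n*n[2];up/=np.linalg.norm(up);ex=np.cross(up,n)
    X=(P-c)@ex;Y=(P-c)@up
    r=cv2.minAreaRect((np.stack([X,Y],1)*1000).astype(np.float32));print(r)
    C=c+ex*r[0][0]/1000+up*r[0][1]/1000
    bx=cv2.boxPoints(r)/1000;print('centre',C.round(4),'corners',[(c+ex*a+up*b).round(4).tolist() for a,b in bx],'ex',ex.round(3),'up',up.round(3))
# stand geometry: points above shelf by colour
for nm,pt in [('shaker',(185,190)),('mill',(195,165)),('mug',(365,335)),('tinA',(250,267)),('tinB',(291,252)),('tin',(275,281)),('keepbar',(245,164)),('cheek',(290,198)),('cheek2',(291,212)),('bar left',(212,185)),('shelf',(230,260))]:
    u,v=pt;print(nm,np.nanmedian(w[v-2:v+3,u-2:u+3].reshape(-1,3),0).round(3))
save('side0c.png',cv2.resize(im[140:350,170:400],None,fx=3.4,fy=2.85,interpolation=cv2.INTER_CUBIC))
```

```text
noise nan 0.003954081632653061
b3 c [0.5471 0.0691 0.09  ] n [-0.1548 -0.8332  0.5308] tilt 57.9 rms 0.0023 1270
((-9.390129089355469, -2.1657791137695312), (181.54669189453125, 121.95280456542969), 0.3345230221748352)
centre [0.5376 0.0697 0.0882] corners [[0.4539, 0.1179, 0.1394], [0.4428, 0.0541, 0.036], [0.6214, 0.0215, 0.0369], [0.6325, 0.0853, 0.1403]] ex [ 0.983 -0.183  0.   ] up [0.097 0.522 0.847]
b4 c [ 0.4775 -0.2472  0.0527] n [-0.0425 -0.8153  0.5775] tilt 54.7 rms 0.0017 1185
((0.01546478271484375, 4.491676330566406), (181.60955810546875, 112.69690704345703), 0.030046554282307625)
centre [ 0.4777 -0.2446  0.0564] corners [[0.3887, -0.2074, 0.1023], [0.3853, -0.2724, 0.0103], [0.5667, -0.2818, 0.0104], [0.57, -0.2168, 0.1024]] ex [ 0.999 -0.052  0.   ] up [0.03  0.577 0.816]
shaker [0.436 0.262 0.052]
mill [0.506 0.332 0.071]
mug [ 0.557 -0.422  0.049]
tinA [ 0.448 -0.096  0.038]
tinB [ 0.566 -0.11   0.039]
tin [ 0.451 -0.214  0.097]
keepbar [ 0.683  0.337 -0.003]
cheek [0.653 0.024 0.09 ]
cheek2 [0.648 0.014 0.046]
bar left [0.478 0.158 0.123]
shelf [ 0.432 -0.013 -0.003]
```

View pics/side0c.png

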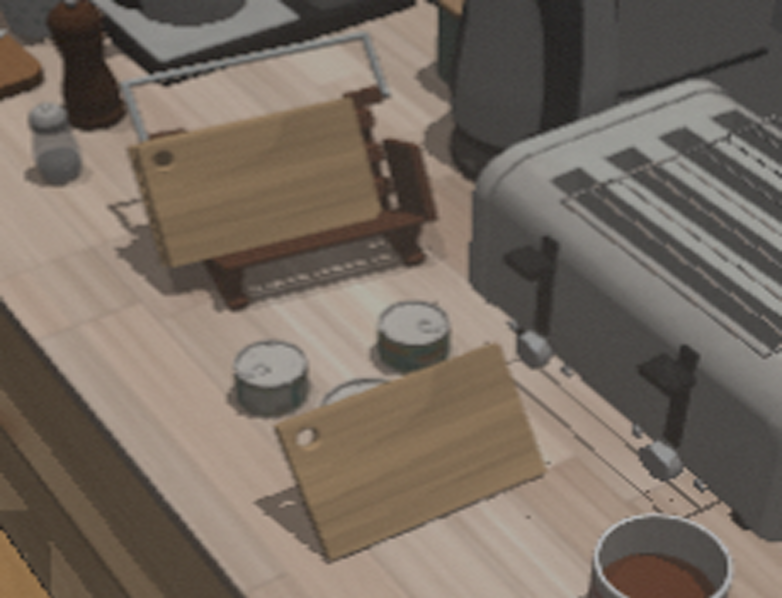

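Chosen: the propped board at (290,298), with its rim of tin behind (crop agrees; others at (248,205) are the stand's three, and tins A/B are bystanders). Now the cheek, keeper bar and tin.

```bash
cat >> h.py <<'E'
YAW=np.radians(-10.35);L=np.radians(32)
EX=np.array([np.cos(YAW),np.sin(YAW),0]);LT=np.array([-np.sin(YAW),np.cos(YAW),0])
EY=np.array([0,0,1])*np.cos(L)+LT*np.sin(L);EZ=np.cross(EX,EY)
C=np.stack([EX,EY,EZ],1)
E
python3 - <<'E'
from h import *
z=np.load('side0.npz');w=z['w'].copy();im=z['im']
sh=w[(abs(w[...,2])<.012)&(w[...,0]>.3)&(w[...,0]<.6)&(w[...,1]>-.4)&(w[...,1]<.3)];print('shelf z',np.median(sh[:,2]).round(4))
dz=-np.median(sh[:,2]); w[...,2]+=dz
c3=np.array([0.5376,0.0697,0.0882+dz])
print('EX EY EZ',C.T.round(3).tolist())
# origin assuming b3 face centre at y=60,z=30 ; x unknown
o=c3-C@np.array([0,.06,.03]);print('o',o.round(4))
q=(w-o)@C
m=(q[...,0]>.09)&(q[...,0]<.14)&(q[...,1]>.01)&(q[...,1]<.068)&(q[...,2]>.034)&(q[...,2]<.064)
vv,uu=np.where(m);print('cheek px',uu.min(),uu.max(),vv.min(),vv.max(),len(uu));print(np.histogram(q[m][:,0],bins=25))
p=w[m]
# ledge front edge & points
m2=(abs(q[...,0])<.09)&(abs(q[...,1])<.012)&(q[...,2]>.036)&(q[...,2]<.09)
print('ledge y',np.percentile(q[m2][:,1],[10,50,90]).round(4),'z',np.percentile(q[m2][:,2],[2,98]).round(4),'x',np.percentile(q[m2][:,0],[1,99]))
# keeper: bright grey pixels near bar
hsv=cv2.cvtColor(im,cv2.COLOR_RGB2HSV)
m3=(q[...,1]>.1)&(q[...,1]<.2)&(q[...,2]<.0)&(q[...,2]>-.11)&(abs(q[...,0])<.16)
P=q[m3];print('keeper pts',len(P));print(np.round(np.percentile(P,[2,25,50,75,98],axis=0),3))
vv,uu=np.where(m3);print('px',uu.min(),uu.max(),vv.min(),vv.max())
# tin rim
u0=(w[...,2]>.05)&(w[...,2]<.064)&(w[...,0]>.4)&(w[...,0]<.54)&(w[...,1]>-.26)&(w[...,1]<-.13)
P=w[u0];print('tin',P.shape,np.percentile(P,[2,50,98],axis=0).round(3))
S=np.load('scene0.npz')['w'];
s=S[(S[...,2]>.045)&(S[...,2]<.066)&(S[...,0]>.38)&(S[...,0]<.56)&(S[...,1]>-.28)&(S[...,1]<-.13)];print('scene tin',s.shape,np.percentile(s,[2,50,98],axis=0).round(3) if len(s) else '')
E
```

```text
shelf z -0.002
EX EY EZ [[0.984, -0.18, 0.0], [0.095, 0.521, 0.848], [-0.152, -0.834, 0.53]]
o [0.5365 0.0634 0.0234]
cheek px 287 296 191 211 88
(array([ 6,  4, 22, 16, 11,  8,  4,  2,  1,  1,  1,  0,  1,  2,  1,  0,  1,
        1,  0,  0,  2,  3,  0,  0,  1]), array([0.11825122, 0.11880151, 0.1193518 , 0.11990209, 0.12045238,
       0.12100267, 0.12155296, 0.12210325, 0.12265354, 0.12320383,
       0.12375412, 0.12430441, 0.1248547 , 0.12540499, 0.12595528,
       0.12650557, 0.12705586, 0.12760614, 0.12815643, 0.12870672,
       0.12925701, 0.1298073 , 0.13035759, 0.13090788, 0.13145817,
       0.13200846]))
ledge y [-0.0069 -0.0013  0.0006] z [0.0365 0.0736] x [-0.0570808   0.08839664]
keeper pts 402
[[-0.081  0.106 -0.031]
 [-0.052  0.123 -0.025]
 [ 0.046  0.17  -0.022]
 [ 0.12   0.174 -0.012]
 [ 0.139  0.178 -0.004]]
px 205 284 151 189
tin (474, 3) [[ 0.403 -0.254  0.05 ]
 [ 0.47  -0.244  0.056]
 [ 0.535 -0.161  0.064]]
scene tin (442, 3) [[ 0.435 -0.239  0.046]
 [ 0.47  -0.193  0.056]
 [ 0.542 -0.154  0.063]]
```

```bash
cat >> h.py <<'E'
O=np.array([0.5660,0.0580,0.0237])
def cw(x,y,z): return O+C@np.array([x,y,z])/1000
def cc(p): return ((np.array(p)-O)@C*1000).round(1)
def Rt(y,z):  # tool rot from jaw dir y and approach z
    z=z/np.linalg.norm(z);y=y-z*(y@z);y/=np.linalg.norm(y);return np.stack([np.cross(y,z),y,z],1)
def st():
    o=get_obs();print('t',round(o['time'],2),'tcp',np.round(o['tool_pos'],4),'cr',cc(o['tool_pos']),'grip',round(o['grip_width'],4),'F',np.round(o['contact_force'],1),'q',np.round(o['joints'],2));return o
def plan(*pts,Rg=None):
    o=st();A=rot(o).as_matrix()
    if Rg is None: Rg=A
    rv=R.from_matrix(A.T@Rg).as_rotvec();print('turn(tool)',rv.round(3),'rows>=',np.abs(rv).max()/.186)
    p=np.array(o['tool_pos'])
    for t in pts:
        d=Rg.T@(t-p)*100;print('shift cm (after turn)',d.round(2),'rows>=',(np.linalg.norm(d)/6.25).round(1));p=t
N4=np.array([-.0425,-.8153,.5775]);UP4=np.array([.030,.577,.816]);TOP4=np.array([.4796,-.2080,.1015])
R4=Rt(-N4,-UP4)
E
python3 - <<'E'
from h import *
plan(np.array([.49,-.17,.25]))
plan(TOP4+.05*UP4,TOP4-.027*UP4,Rg=R4)
E
```

```text
t 0.1 tcp [0.1832 0.597  0.2302] cr [-473.4  419.6 -281.9] grip 0.0853 F [-0.   0.  -0.5] q [ 1.15  0.05  1.61  0.    1.48 -0.12]
turn(tool) [0. 0. 0.] rows>= 0.0
shift cm (after turn) [-51.84 -64.32  -1.88] rows>= 13.2
t 0.1 tcp [0.1832 0.597  0.2302] cr [-473.4  419.6 -281.9] grip 0.0853 F [-0.   0.  -0.5] q [ 1.15  0.05  1.61  0.    1.48 -0.12]
turn(tool) [ 0.611 -0.076 -0.238] rows>= 3.2857157307890335
shift cm (after turn) [-33.79 -56.91  51.07] rows>= 13.4
shift cm (after turn) [-0.  -0.   7.7] rows>= 1.2
```

Request:
play_rows([
  [0,0,-2,0,0,0,171],
  [-2.9,-3.5,0,0,0,0,171],
  [-2.9,-3.5,0,0,0,0,171],
  [-2.9,-3.5,0,0,0,0,171],
  [-2.9,-3.5,0,0,0,0,171],
  [-2.9,-3.5,0,0,0,0,171],
  [-2.9,-3.5,0,0,0,0,171],
  [-2.9,-3.5,0,0,0,0,171],
  [-2.9,-3.5,0,0,0,0,171],
  [-2.9,-3.5,0,0,0,0,171],
  [-2.9,-3.5,0,0,0,0,171],
  [-2.9,-3.5,0,0,0,0,171],
  [-2.9,-3.5,0,0,0,0,171],
  [-2.9,-3.5,0,0,0,0,171],
  [-2.9,-3.5,0,0,0,0,171],
  [-2.9,-3.5,0,0,0,0,171],
])

```text
time: 2.1
tool_pos: [0.4561, -0.0479, 0.2753]
eef_rot: [0.014, 0.145, 0.989, 0.006]
contact_force: [1.3, -0.1, 0.3]
grip_width: 0.0281
```

Run:
```python
from h import *
plan(TOP4+.05*UP4,TOP4-.027*UP4,Rg=R4)
```

```text
t 2.1 tcp [ 0.4561 -0.0479  0.2753] cr [-89.1 147.7 238.4] grip 0.0281 F [ 1.3 -0.1  0.3] q [-0.28 -0.41  1.94  0.02  1.58 -1.56]
turn(tool) [ 0.625 -0.048 -0.24 ] rows>= 3.3623776076094387
shift cm (after turn) [-3.18 -2.91 18.35] rows>= 3.0
shift cm (after turn) [-0.  -0.   7.7] rows>= 1.2
```

Request:
play_rows([
  [0,0,0,0.15,-0.01,-0.06,171],
  [0,0,0,0.15,-0.01,-0.06,171],
  [0,0,0,0.15,-0.01,-0.06,171],
  [0,0,0,0.15,-0.01,-0.06,171],
  [0,0,0,0.03,-0.01,0,171],
  [-0.8,-0.8,4,0,0,0,171],
  [-0.8,-0.8,4,0,0,0,171],
  [-0.8,-0.8,4,0,0,0,171],
  [-0.8,-0.8,4,0,0,0,171],
  [0,0,0,0,0,0,171],
])

```text
time: 3.35
tool_pos: [0.4883, -0.1826, 0.1795]
eef_rot: [0.004, 0.035, 0.95, -0.311]
contact_force: [-0.3, 0.4, -0.1]
grip_width: 0.0284
```

Run:
```python
from h import *
plan(TOP4+.04*UP4,TOP4-.027*UP4,Rg=R4)
```

```text
t 3.35 tcp [ 0.4883 -0.1826  0.1795] cr [-33.2  -0.7 295.2] grip 0.0284 F [-0.3  0.4 -0.1] q [-0.19 -0.18  2.02 -0.66  1.26 -1.49]
turn(tool) [-0.016  0.016 -0.027] rows>= 0.1470785220968872
shift cm (after turn) [0.74 2.4  3.86] rows>= 0.7
shift cm (after turn) [-0.   0.   6.7] rows>= 1.1
```

Request:
play_rows([
  [0,0,0,-0.016,0.016,-0.027,171],
  [0.7,2.4,2,0,0,0,171],
  [0.0,0,1.8,0,0,0,171],
  [0,0,0,0,0,0,171],
])

```text
time: 3.85
tool_pos: [0.4847, -0.1861, 0.1416]
eef_rot: [-0.002, 0.029, 0.953, -0.303]
contact_force: [-0.2, 0.6, 1.1]
grip_width: 0.0283
```

Run:
```python
from h import *
plan(TOP4+.04*UP4,TOP4-.027*UP4,Rg=R4)
im,d,w=cloud('side');save('s1.png',cv2.resize(im[150:350,200:400],(600,600)))
```

```text
t 3.85 tcp [ 0.4847 -0.1861  0.1416] cr [-36.1 -35.  278.5] grip 0.0283 F [-0.2  0.6  1.1] q [-0.2  -0.14  2.04 -0.66  1.21 -1.48]
turn(tool) [ 0.001  0.008 -0.011] rows>= 0.05944830436317665
shift cm (after turn) [0.4  0.51 0.55] rows>= 0.1
shift cm (after turn) [-0.   0.   6.7] rows>= 1.1
```

View pics/s1.png

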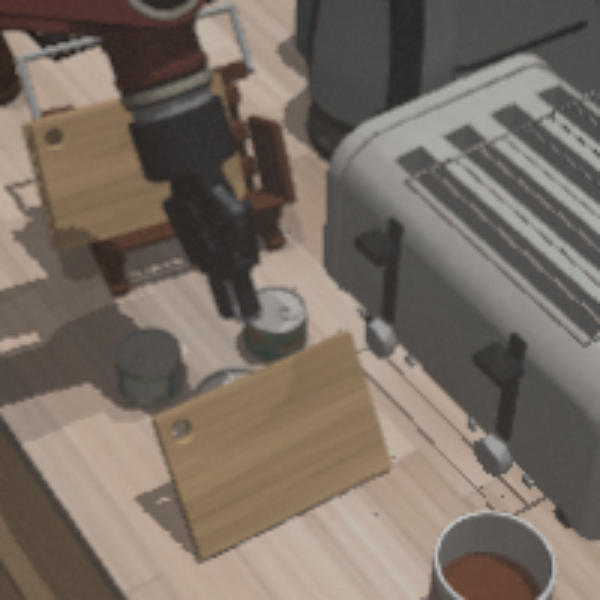

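Fingers (crop 240,300) hover over the board's top edge, aligned. Correcting then descending in steps.

Request:
play_rows([
  [0.4,0.5,0,0,0.008,-0.011,171],
  [0.1,0.1,0.4,0,0,0,171],
  [0,0,0,0,0,0,171],
])

```text
time: 4.28
tool_pos: [0.4816, -0.1832, 0.1378]
eef_rot: [-0.006, 0.025, 0.953, -0.303]
contact_force: [0.4, 0.4, -0.1]
grip_width: 0.0284
```

Run:
```python
from h import *
plan(TOP4+.025*UP4,TOP4-.027*UP4,Rg=R4)
```

```text
t 4.28 tcp [ 0.4816 -0.1832  0.1378] cr [-39.7 -37.  274.5] grip 0.0284 F [ 0.4  0.4 -0.1] q [-0.2  -0.14  2.05 -0.66  1.21 -1.48]
turn(tool) [-0.     0.004 -0.002] rows>= 0.01963298378909399
shift cm (after turn) [0.07 0.06 1.9 ] rows>= 0.3
shift cm (after turn) [-0.  -0.   5.2] rows>= 0.8
```

Request:
play_rows([
  [0.1,0.1,2,0,0,0,171],
  [0,0,2,0,0,0,171],
  [0,0,2,0,0,0,171],
  [0,0,1,0,0,0,171],
  [0,0,0,0,0,0,171],
])

```text
time: 4.9
tool_pos: [0.4805, -0.2238, 0.0804]
eef_rot: [-0.004, 0.025, 0.952, -0.304]
contact_force: [-0.2, -1.4, 0.1]
grip_width: 0.0282
```

Run:
```python
from h import *
plan(TOP4-.027*UP4,Rg=R4)
```

```text
t 4.9 tcp [ 0.4805 -0.2238  0.0804] cr [ -33.5 -106.9  278.1] grip 0.0282 F [-0.2 -1.4  0.1] q [-0.28 -0.05  2.07 -0.7   1.07 -1.46]
turn(tool) [-0.001  0.007 -0.003] rows>= 0.03928272768623397
shift cm (after turn) [0.17 0.06 0.07] rows>= 0.0
```

In place, no contact. Close.

Request:
play_rows([
  [0,0,0,0,0,0,255],
  [0,0,0,0,0,0,255],
  [0,0,0,0,0,0,255],
  [0,0,0,0,0,0,255],
])

```text
time: 5.4
tool_pos: [0.4814, -0.223, 0.0817]
eef_rot: [-0.003, 0.025, 0.953, -0.303]
contact_force: [0.3, 0.4, -1.0]
grip_width: 0.0088
```

Request:
play_rows([
  [0,-0.3,-0.3,0,0,0,255],
  [0,-0.6,-2,0,0,0,255],
  [0,-0.3,-3,0,0,0,255],
  [0,0,-4,0,0,0,255],
  [0,0,-4,0,0,0,255],
  [0,0,-4,0,0,0,255],
  [0,0,-4,0,0,0,255],
  [0,0,0,0,0,0,255],
])

```text
time: 6.4
tool_pos: [0.4846, -0.1064, 0.2695]
eef_rot: [-0.002, 0.026, 0.953, -0.302]
contact_force: [0.2, -0.6, -1.4]
grip_width: 0.0089
```

```bash
cat >> h.py <<'E'
def tilt(a):
    a=np.radians(a);U=np.cos(a)*EY+np.sin(a)*EZ;Nn=np.cos(a)*EZ-np.sin(a)*EY;return U,Nn,Rt(-Nn,-U)
def place(x,zb,h,a=12,s=93):
    U,Nn,Rg=tilt(a);return cw(x,10*np.sin(np.radians(a)),zb)+.005*Nn+s/1000*U+h/1000*EY,Rg
E
python3 - <<'E'
from h import *
p,Rg=place(-20,36,80);p2,_=place(-20,36,15)
plan(p,p2,Rg=Rg)
im,d,w=cloud('side');save('s2.png',cv2.resize(im[90:370,130:430],(750,700))[:600])
E
```

```text
t 6.4 tcp [ 0.4846 -0.1064  0.2695] cr [-50.5 115.  279.8] grip 0.0089 F [ 0.2 -0.6 -1.4] q [-0.04 -0.26  1.93 -0.62  1.49 -1.5 ]
turn(tool) [-0.264  0.07   0.111] rows>= 1.4197562679866844
shift cm (after turn) [-3.05 22.66 -1.01] rows>= 3.7
shift cm (after turn) [ 0.   -1.35  6.36] rows>= 1.0
```

View pics/s2.png

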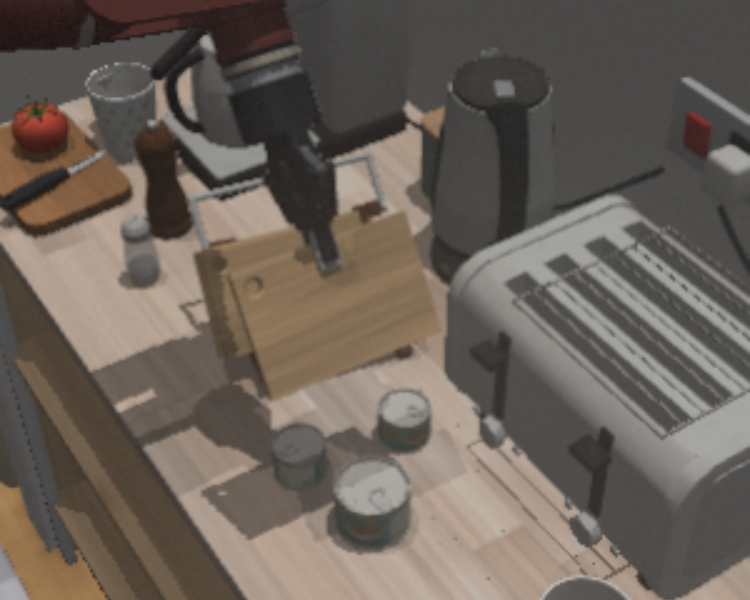

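Board_4 held squarely; the tin is undisturbed. Turn to the tilted-forward pose and go to the stand.

Request:
play_rows([
  [0,0,0,-0.13,0.035,0.055,255],
  [0,0,0,-0.134,0.035,0.056,255],
  [-0.6,3.5,-0.3,0,0,0,255],
  [-0.6,4.5,-0.3,0,0,0,255],
  [-0.6,4.5,-0.3,0,0,0,255],
  [-0.6,4,0,0,0,0,255],
  [-0.3,2,0,0,0,0,255],
  [0,0,0,0,0,0,255],
])

```text
time: 7.45
tool_pos: [0.5371, 0.0582, 0.1943]
eef_rot: [-0.031, 0.096, 0.98, -0.171]
contact_force: [0.6, 0.2, -1.5]
grip_width: 0.0088
```

Run:
```python
from h import *
p,Rg=place(-20,36,80);p2,_=place(-20,36,10)
plan(p,p2,Rg=Rg)
```

```text
t 7.45 tcp [0.5371 0.0582 0.1943] cr [-28.5 142.   94.7] grip 0.0088 F [ 0.6  0.2 -1.5] q [ 0.13 -0.01  1.77 -0.32  1.53 -1.21]
turn(tool) [ 0.001 -0.032 -0.008] rows>= 0.17390115529848932
shift cm (after turn) [-0.85  3.99 -2.22] rows>= 0.7
shift cm (after turn) [ 0.   -1.46  6.85] rows>= 1.1
```

Request:
play_rows([
  [-0.4,1.8,-0.5,0,-0.032,-0.008,255],
  [-0.4,1.5,0.5,0,0,0,255],
  [0,0,2,0,0,0,255],
  [0,0,0,0,0,0,255],
])

```text
time: 7.95
tool_pos: [0.5499, 0.0793, 0.1621]
eef_rot: [-0.015, 0.09, 0.981, -0.173]
contact_force: [-0.5, -0.5, -1.5]
grip_width: 0.0088
```

Run:
```python
from h import *
p2,Rg=place(-20,37,10);p3,_=place(-20,36,0)
plan(p2,p3,Rg=Rg)
im,d,w=cloud('side');save('s3.png',cv2.resize(im[120:260,180:340],(800,600+100))[:600])
```

```text
t 7.95 tcp [0.5499 0.0793 0.1621] cr [-19.6 127.   58.1] grip 0.0088 F [-0.5 -0.5 -1.5] q [ 0.17  0.04  1.77 -0.33  1.46 -1.16]
turn(tool) [-0.     0.001 -0.002] rows>= 0.011737045655930587
shift cm (after turn) [ 0.04 -0.83  2.38] rows>= 0.4
shift cm (after turn) [-0.   -0.11  1.  ] rows>= 0.2
```

View pics/s3.png

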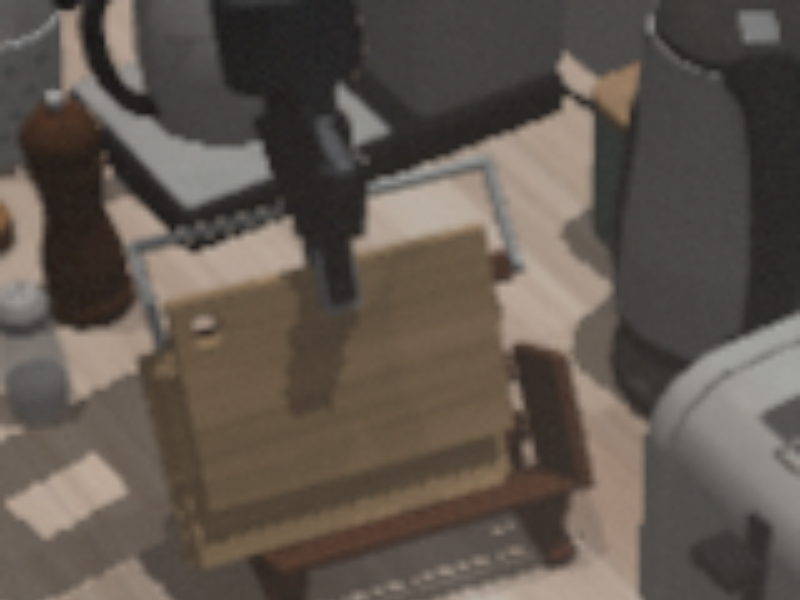

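Board_4 hangs just in front of board_3, parallel, ~34 mm above the ledge. Lower with force watch.

Request:
play_rows([
  [0,-0.9,0.5,0,0,0,255],
  [0,-0.1,1.4,0,0,0,255],
  [0,0,0.6,0,0,0,255],
  [0,0,0,0,0,0,255],
])

```text
time: 8.5
tool_pos: [0.5476, 0.0595, 0.1429]
eef_rot: [-0.013, 0.091, 0.981, -0.173]
contact_force: [-0.6, -0.1, -0.7]
grip_width: 0.0087
```

Request:
play_rows([
  [0,0,0.5,0,0,0,255],
  [0,0,0.3,0,0,0,255],
])

```text
time: 8.75
tool_pos: [0.5476, 0.0577, 0.137]
eef_rot: [-0.013, 0.091, 0.981, -0.172]
contact_force: [-6.9, 6.5, 13.2]
grip_width: 0.0088
```

Run:
```python
from h import *
plan(place(-20,36,0)[0],Rg=place(0,0,0)[1])
```

```text
t 8.75 tcp [0.5476 0.0577 0.137 ] cr [-18.   94.2  63.1] grip 0.0088 F [-6.9  6.5 13.2] q [ 0.13  0.05  1.81 -0.34  1.4  -1.17]
turn(tool) [ 0.003  0.004 -0.006] rows>= 0.031164174076468383
shift cm (after turn) [0.2  0.24 0.27] rows>= 0.1
```

Request:
play_rows([
  [0,0,-0.1,0,0,0,189],
  [0,0,0,0,0,0,189],
  [0,0,0,0,0,0,189],
  [0,0,-1,0,0,0,189],
  [0,0,-2,0,0,0,189],
  [0,0,-3,0,0,0,189],
  [0,0,-4,0,0,0,189],
  [0,0,-4,0,0,0,255],
  [0,0,0,0,0,0,255],
])

```text
time: 9.88
tool_pos: [0.5573, 0.1081, 0.2815]
eef_rot: [-0.009, 0.091, 0.981, -0.171]
contact_force: [-0.7, -0.1, -0.3]
grip_width: 0.0
```

```bash
cat >> h.py <<'E'
def boards():
    im,d,w=cloud('side');w[...,2]+=.002;q=(w-O)@C*1000
    hsv=cv2.cvtColor(im,cv2.COLOR_RGB2HSV)
    m=(abs(q[...,0])<75)&(q[...,1]>8)&(q[...,1]<80)&(q[...,2]>15)&(q[...,2]<75)
    P=q[m];A=np.c_[P[:,:2],np.ones(len(P))]
    for _ in range(6):
        k=np.linalg.lstsq(A,P[:,2],rcond=None)[0];r=P[:,2]-A@k;g=abs(r)<max(2,2*r.std());P,A=P[g],A[g]
    print('front face z=%.1f + %.4f x + %.4f y (rad), rms %.1f n %d'%(k[2],k[0],k[1],r.std(),len(P)))
    m=(abs(q[...,2]-(k[2]+k[0]*q[...,0]+k[1]*q[...,1]))<3)&(q[...,1]>3)&(q[...,1]<140)&(abs(q[...,0])<160)&(hsv[...,1]>60)
    P=q[m];b=P[(P[:,1]>40)&(P[:,1]<100)];print('x range',np.percentile(b[:,0],[1,99]).round(1),'y range mid',np.percentile(P[abs(P[:,0])<50][:,1],[1,99]).round(1))
    return im,q
E
python3 - <<'E'
from h import *
st();im,q=boards();save('s4.png',cv2.resize(im[120:260,180:340],(800,700))[:600])
E
```

```text
t 9.88 tcp [0.5573 0.1081 0.2815] cr [-17.6 243.9  96.1] grip 0.0 F [-0.7 -0.1 -0.3] q [ 0.22 -0.01  1.62 -0.32  1.65 -1.18]
front face z=44.0 + 0.0040 x + -0.0384 y (rad), rms 2.3 n 1151
x range [-108.1   68.5] y range mid [  4.3 119.3]
```

View pics/s4.png

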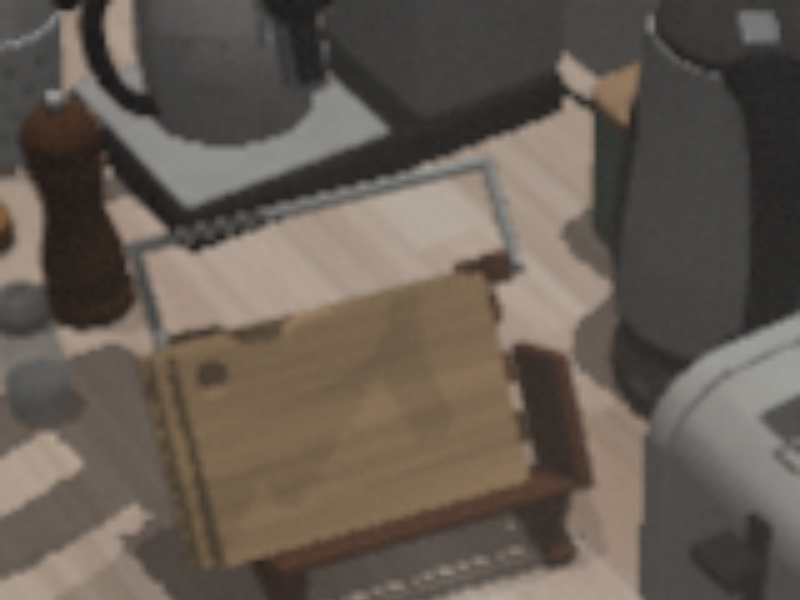

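Board_4 stands leaning on the stack (slope −0.04 rad, bottom a few mm out). Now tapping from the open end, tool vertical so the body clears the keeper.

Run:
```python
from h import *
Rg=tilt(32)[2]
plan(cw(-165,200,80),cw(-165,72,2),cw(-101,72,2),Rg=Rg)
```

```text
t 9.93 tcp [0.5564 0.1076 0.2792] cr [-18.3 241.7  95.5] grip 0.0002 F [ 0.1 -0.2  0.2] q [ 0.22 -0.01  1.62 -0.32  1.65 -1.18]
turn(tool) [-0.346  0.01  -0.005] rows>= 1.8591150862841213
shift cm (after turn) [14.67 -0.9   4.35] rows>= 2.5
shift cm (after turn) [-0.   -0.17 14.99] rows>= 2.4
shift cm (after turn) [-6.4  0.   0. ] rows>= 1.0
```

Request:
play_rows([
  [0,0,0,-0.175,0.005,0,255],
  [0,0,0,-0.175,0.005,0,255],
  [5,-0.3,0,0,0,0,255],
  [5,-0.3,0,0,0,0,255],
  [5,-0.3,0.5,0,0,0,255],
  [1,0,4,0,0,0,255],
  [0,0,4.5,0,0,0,255],
  [0,0,4.5,0,0,0,255],
  [0,0,3,0,0,0,255],
  [0,0,0,0,0,0,255],
])

```text
time: 11.18
tool_pos: [0.3855, 0.1287, 0.1007]
eef_rot: [-0.006, 0.094, 0.996, 0.006]
contact_force: [0.3, 0.6, 0.1]
grip_width: -0.0003
```

Run:
```python
from h import *
Rg=tilt(32)[2]
plan(cw(-150,72,2),cw(-101,72,2),Rg=Rg)
```

```text
t 11.18 tcp [0.3855 0.1287 0.1007] cr [-190.3   85.     9.3] grip -0.0003 F [0.3 0.6 0.1] q [ 0.13 -0.39  2.23  0.01  1.31 -1.26]
turn(tool) [ 0.01  -0.013 -0.008] rows>= 0.0687975835165944
shift cm (after turn) [-4.03 -0.07  1.49] rows>= 0.7
shift cm (after turn) [-4.9  0.   0. ] rows>= 0.8
```

Request:
play_rows([
  [-1,-0.1,1.5,0.01,-0.013,-0.008,255],
  [-1.5,0,0,0,0,0,255],
  [-1,0,0,0,0,0,255],
  [-1,0,0,0,0,0,255],
  [-0.8,0,0,0,0,0,255],
  [-0.8,0,0,0,0,0,255],
  [-0.8,0,0,0,0,0,255],
])

```text
time: 12.05
tool_pos: [0.4549, 0.1154, 0.0892]
eef_rot: [-0.001, 0.09, 0.996, 0.0]
contact_force: [-11.6, 2.3, 7.9]
grip_width: 0.0001
```

Run:
```python
from h import *
Rg=tilt(32)[2]
plan(cw(-101,72,2),Rg=Rg)
```

```text
t 12.05 tcp [0.4549 0.1154 0.0892] cr [-119.6   74.9    3.8] grip 0.0001 F [-11.6   2.3   7.9] q [ 0.09 -0.19  2.09  0.    1.24 -1.3 ]
turn(tool) [ 0.001 -0.003  0.   ] rows>= 0.015726180776316684
shift cm (after turn) [-1.86 -0.    0.34] rows>= 0.3
```

Request:
play_rows([
  [-0.5,0,0,0,0,0,255],
  [-0.5,0,0,0,0,0,255],
  [-0.5,0,0,0,0,0,255],
  [-0.4,0,0,0,0,0,255],
])

```text
time: 12.55
tool_pos: [0.4596, 0.1147, 0.0889]
eef_rot: [-0.025, 0.089, 0.996, 0.001]
contact_force: [-21.4, 2.4, 17.1]
grip_width: -0.0001
```

Run:
```python
from h import *
plan(cw(-101,72,2),Rg=tilt(32)[2]);boards()
```

```text
t 12.55 tcp [0.4596 0.1147 0.0889] cr [-114.8   74.7    3.4] grip -0.0001 F [-21.4   2.4  17.1] q [ 0.08 -0.15  2.06  0.01  1.28 -1.31]
turn(tool) [-0.003 -0.049  0.002] rows>= 0.26465899471169907
shift cm (after turn) [-1.38 -0.02  0.31] rows>= 0.2
front face z=39.7 + 0.0042 x + -0.0030 y (rad), rms 2.2 n 1155
x range [-97.7  80.5] y range mid [  4.6 118.8]
```

Run:
```python
from h import *
im,d,w=cloud('side');im2,_,_=cloud('scene');save('s5.png',np.hstack([cv2.resize(im[130:250,170:330],(480,360)),cv2.resize(im2[180:280,190:300],(320,360))]))
```

```text
(no output)
```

View pics/s5.png

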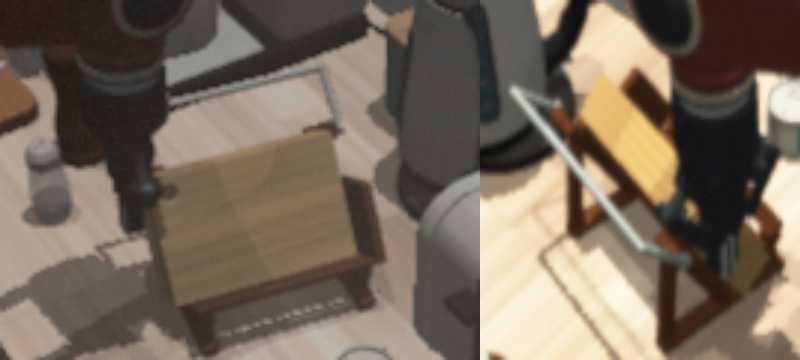

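The gripper's knuckle, not the tips, is touching board_4's end. Back off, pitch the tool 0.3 rad so the tips lead, and work higher.

Request:
play_rows([
  [1.5,0,0,0,0,0,255],
  [1.5,0,0,0,0,0,255],
  [1,0,-1,0,0,0,255],
  [0,0,0,0,0,0,255],
])

```text
time: 13.2
tool_pos: [0.4222, 0.1217, 0.1018]
eef_rot: [-0.022, 0.089, 0.996, 0.001]
contact_force: [1.2, -0.4, 0.2]
grip_width: 0.0001
```

```bash
cat >> h.py <<'E'
def push(phi=.35):
    z=-np.cos(phi)*np.array([0,0,1])+np.sin(phi)*EX; return Rt(LT,z)
E
python3 - <<'E'
from h import *
plan(cw(-125,86,8),cw(-100,86,8),Rg=push())
E
```

```text
t 13.2 tcp [0.4222 0.1217 0.1018] cr [-152.9   85.8   10.1] grip 0.0001 F [ 1.2 -0.4  0.2] q [ 0.1  -0.26  2.13  0.01  1.32 -1.29]
turn(tool) [-0.002 -0.394  0.003] rows>= 2.117654501497435
shift cm (after turn) [-2.59  0.19  1.04] rows>= 0.4
shift cm (after turn) [-2.35 -0.    0.86] rows>= 0.4
```

Request:
play_rows([
  [0,0,0,0,-0.135,0,255],
  [0,0,0,0,-0.135,0,255],
  [0,0,0,0,-0.13,0,255],
  [-1,0.2,0.4,0,0,0,255],
  [-1,0,0.4,0,0,0,255],
  [-0.6,0,0.2,0,0,0,255],
  [0,0,0,0,0,0,255],
])

```text
time: 14.08
tool_pos: [0.4583, 0.1175, 0.1035]
eef_rot: [0.183, 0.088, 0.979, -0.017]
contact_force: [-1.1, 0.1, 0.6]
grip_width: 0.0003
```

Run:
```python
from h import *
plan(cw(-100,86,8),Rg=push());boards()
```

```text
t 14.07 tcp [0.4583 0.1175 0.1035] cr [-116.6   88.5    9.1] grip 0.0003 F [-1.1  0.1  0.6] q [ 0.17 -0.45  2.29 -0.15  0.95 -1.16]
turn(tool) [-0.001  0.02   0.001] rows>= 0.10527400110453664
shift cm (after turn) [-1.47 -0.04  0.82] rows>= 0.3
front face z=39.6 + 0.0019 x + 0.0037 y (rad), rms 2.1 n 1146
x range [-98.1  80.1] y range mid [  4.2 119.1]
```

Request:
play_rows([
  [-0.5,0,0.25,0,0,0,255],
  [-0.5,0,0.25,0,0,0,255],
  [-0.4,0,0.15,0,0,0,255],
  [-0.3,0,0.1,0,0,0,255],
])

```text
time: 14.62
tool_pos: [0.4724, 0.1151, 0.1019]
eef_rot: [0.174, 0.089, 0.981, -0.017]
contact_force: [-17.4, 0.9, 12.8]
grip_width: -0.0002
```

Run:
```python
from h import *
plan(cw(-100,86,8),Rg=push());boards()
```

```text
t 14.62 tcp [0.4724 0.1151 0.1019] cr [-102.3   87.2    8.1] grip -0.0002 F [-17.4   0.9  12.8] q [ 0.15 -0.39  2.26 -0.14  0.95 -1.17]
turn(tool) [-0.003  0.002  0.   ] rows>= 0.016665228930215294
shift cm (after turn) [-0.18 -0.06  0.18] rows>= 0.0
front face z=40.0 + 0.0024 x + -0.0079 y (rad), rms 2.2 n 1151
x range [-98.2  80.5] y range mid [  4.2 118.7]
```

Request:
play_rows([
  [-0.3,0,0.1,0,0,0,255],
  [-0.3,0,0.1,0,0,0,255],
])

```text
time: 14.92
tool_pos: [0.4753, 0.1147, 0.1017]
eef_rot: [0.168, 0.089, 0.982, -0.017]
contact_force: [-13.2, 2.6, 9.1]
grip_width: 0.0
```

Request:
play_rows([
  [-0.4,0,0.15,0,0,0,255],
  [-0.4,0,0.15,0,0,0,255],
])

```text
time: 15.18
tool_pos: [0.4761, 0.1153, 0.1001]
eef_rot: [0.156, 0.09, 0.984, -0.017]
contact_force: [-24.1, 3.9, 13.2]
grip_width: 0.0002
```

Run:
```python
from h import *
plan(cw(-100,86,8),Rg=push())
```

```text
t 15.18 tcp [0.4761 0.1153 0.1001] cr [-98.8  86.1   6.4] grip 0.0002 F [-24.1   3.9  13.2] q [ 0.15 -0.35  2.23 -0.13  0.98 -1.19]
turn(tool) [-0.006 -0.035 -0.001] rows>= 0.1893462116673724
shift cm (after turn) [ 0.09 -0.14 -0.12] rows>= 0.0
```

Boards 1–3 have stopped against the cheek (8 mm commanded, <1 mm moved). Now board_4.

Request:
play_rows([
  [1,0,-0.4,0,-0.035,0,255],
  [1.5,0,-0.5,0,0,0,255],
  [0,0,0,0,0,0,255],
])

```text
time: 15.55
tool_pos: [0.45, 0.1206, 0.1008]
eef_rot: [0.174, 0.09, 0.981, -0.018]
contact_force: [-0.2, -0.2, 0.1]
grip_width: -0.0002
```

Run:
```python
from h import *
plan(cw(-122,86,32),cw(-99,86,32),Rg=push());im,q=boards()
m=(q[...,0]<-60)&(q[...,0]>-112)&(q[...,1]>60)&(q[...,1]<123)&(q[...,2]>-5)&(q[...,2]<40)
P=q[m]
for a in (2,8,12,18,22,28,33,37): 
    b=P[abs(P[:,2]-a)<3]; print(a,len(b),np.percentile(b[:,0],[1,10]).round(1) if len(b) else '')
```

```text
t 15.55 tcp [0.45   0.1206 0.1008] cr [-125.3   86.9    6.3] grip -0.0002 F [-0.2 -0.2  0.1] q [ 0.18 -0.45  2.3  -0.15  0.97 -1.15]
turn(tool) [-0.005  0.001 -0.001] rows>= 0.028119273743341312
shift cm (after turn) [-0.75 -2.23 -1.09] rows>= 0.4
shift cm (after turn) [-2.16  0.    0.79] rows>= 0.4
front face z=40.2 + 0.0035 x + -0.0117 y (rad), rms 2.3 n 1168
x range [-97.   80.7] y range mid [  4.1 119.3]
2 6 [-89. -85.]
8 3 [-87.8 -85.7]
12 4 [-87.8 -84.9]
18 3 [-87.1 -86.7]
22 7 [-87.  -85.7]
28 16 [-97.9 -97.4]
33 38 [-98.2 -97.9]
37 172 [-98.2 -95.9]
```

Request:
play_rows([
  [0.1,-2.2,-1.3,0,0,0,255],
  [0,-0.2,0,0,0,0,255],
  [-0.6,0,0.25,0,0,0,255],
  [-0.6,0,0.2,0,0,0,255],
  [-0.6,0,0.2,0,0,0,255],
  [-0.4,0,0.1,0,0,0,255],
])

```text
time: 16.35
tool_pos: [0.4669, 0.0934, 0.1132]
eef_rot: [0.173, 0.09, 0.981, -0.018]
contact_force: [-4.5, -0.1, 1.8]
grip_width: 0.0001
```

Run:
```python
from h import *
plan(cw(-99,86,32),Rg=push());boards()
```

```text
t 16.35 tcp [0.4669 0.0934 0.1132] cr [-103.8   84.9   32.9] grip 0.0001 F [-4.5 -0.1  1.8] q [ 0.1  -0.44  2.27 -0.12  0.98 -1.24]
turn(tool) [-0.005  0.    -0.001] rows>= 0.027791632590480318
shift cm (after turn) [-0.47  0.14  0.13] rows>= 0.1
front face z=39.6 + 0.0033 x + 0.0004 y (rad), rms 2.4 n 1183
x range [-93.5  84.3] y range mid [  3.9 119.5]
```

Request:
play_rows([
  [-0.4,0,0.15,0,0,0,255],
  [-0.4,0,0.15,0,0,0,255],
])

```text
time: 16.65
tool_pos: [0.4726, 0.0924, 0.1128]
eef_rot: [0.168, 0.09, 0.982, -0.018]
contact_force: [-39.6, 5.1, 31.3]
grip_width: -0.0002
```

Request:
play_rows([
  [-0.4,0,0.15,0,0,0,255],
  [-0.4,0,0.15,0,0,0,255],
])

```text
time: 16.9
tool_pos: [0.4724, 0.0925, 0.113]
eef_rot: [0.153, 0.091, 0.984, -0.019]
contact_force: [-37.9, 2.9, 29.3]
grip_width: 0.0002
```

Run:
```python
from h import *
plan(cw(-99,86,32),Rg=push());boards()
```

```text
t 16.9 tcp [0.4724 0.0925 0.113 ] cr [-98.3  84.8  32.8] grip 0.0002 F [-37.9   2.9  29.3] q [ 0.09 -0.4   2.23 -0.11  1.01 -1.25]
turn(tool) [-0.01  -0.04  -0.001] rows>= 0.2164221976042384
shift cm (after turn) [ 0.05  0.13 -0.08] rows>= 0.0
front face z=40.0 + 0.0045 x + -0.0060 y (rad), rms 2.1 n 1134
x range [-87.8  87.9] y range mid [  4.5 118.4]
```

Request:
play_rows([
  [1,0,-0.5,0,-0.04,0,255],
  [2,0,-1.5,0,0.1,0,255],
  [0,0,-4,0,0.13,0,255],
  [0,0,-5,0,0.13,0,255],
  [0,0,-4,0,0,0,255],
  [0,5,0,0,0,0,255],
  [0,5,0,0,0,0,255],
  [0,5,0,0,0,0,255],
  [0,5,0,0,0,0,255],
  [0,0,0,0,0,0,255],
])

```text
time: 18.2
tool_pos: [0.4643, 0.3067, 0.2547]
eef_rot: [-0.004, 0.093, 0.996, -0.001]
contact_force: [0.2, -0.8, 0.1]
grip_width: 0.0001
```

Run:
```python
from h import *
st();im,q=boards();im2,_,w=cloud('scene');save('s6.png',np.hstack([cv2.resize(im[140:250,190:310],(390,360)),cv2.resize(im2[180:280,190:300],(400,360))]))
w[...,2]+=.002;q2=(w-O)@C*1000
for nm,Q in(('side',q),('scene',q2)):
  m=(Q[...,0]<-60)&(Q[...,0]>-130)&(Q[...,1]>30)&(Q[...,1]<118)&(Q[...,2]>-5)&(Q[...,2]<42);P=Q[m];print(nm,len(P))
  for a in (2,8,12,18,22,28,33,37):
    b=P[abs(P[:,2]-a)<3]; print(a,len(b),np.percentile(b[:,0],[3,10,30]).round(1) if len(b) else '')
Q=q; m=(Q[...,1]>130)&(Q[...,1]<200)&(Q[...,2]<10)&(Q[...,2]>-60)&(abs(Q[...,0])<100);print('bar',np.median(Q[m],0),m.sum())
```

```text
t 18.2 tcp [0.4643 0.3067 0.2547] cr [-144.7  315.8  -69.6] grip 0.0001 F [ 0.2 -0.8  0.1] q [ 0.45 -0.12  1.74  0.    1.53 -0.94]
front face z=39.8 + 0.0101 x + 0.0003 y (rad), rms 2.0 n 1118
x range [-88.6  89. ] y range mid [  4.1 119. ]
side 372
2 16 [-89.7 -89.6 -89.5]
8 7 [-90.7 -90.7 -89.9]
12 3 [-88.9 -86.2 -78.5]
18 3 [-91.8 -91.7 -91.6]
22 13 [-91.7 -91.6 -91.4]
28 41 [-92.2 -91.5 -90.9]
33 58 [-91.4 -90.6 -85.9]
37 185 [-89.3 -86.9 -81.4]
scene 313
2 36 [-92.2 -90.7 -89.3]
8 42 [-92.1 -91.  -89.5]
12 40 [-92.2 -90.9 -89.4]
18 40 [-91.1 -90.6 -89.6]
22 38 [-92.5 -92.3 -91.2]
28 41 [-92.  -91.7 -90.9]
33 39 [-91.3 -91.1 -89.7]
37 39 [-91.2 -91.  -89.9]
bar [ -5.01507219 173.99282156 -25.39728706] 180
```

View pics/s6.png

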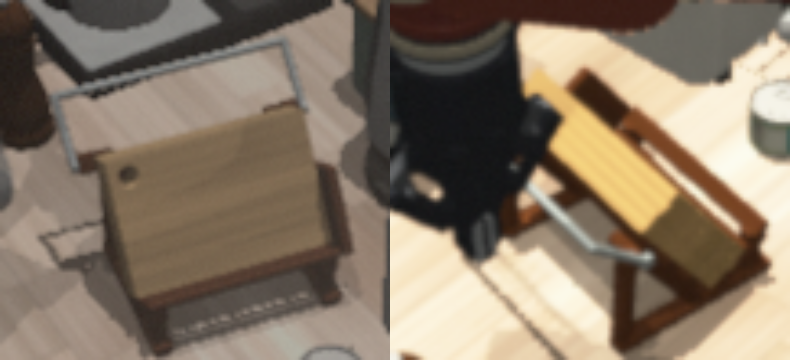

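Side and scene views agree: the four near ends are at −90 to −92 mm, packed flush with front face at z≈40; keeper still open (bar at y 174, z −25). Check clearance behind the keeper, then swing.

```bash
cat >> h.py <<'E'
PV=cw(0,114,-12)
def kp(l,up,x=0): return PV+LT*l/1000+np.array([0,0,up/1000])+EX*x/1000
RD=Rt(LT,np.array([0,0,-1.]))
E
python3 - <<'E'
from h import *
for f in('side0','scene0'):
    w=np.load(f+'.npz')['w'];r=w-PV;x=r@EX;l=r@LT;m=(abs(x)<.06)&(l>.02)&(l<.15)&(w[...,2]>.03)&(w[...,2]<.4)
    print(f,m.sum(),np.percentile(np.c_[x[m],l[m],w[m][:,2]],[1,50,99],axis=0).round(3) if m.sum() else '')
o=get_obs();r=np.array(o['tool_pos'])-PV;print((r@EX,r@LT,r[2]))
plan(kp(76,140),kp(76,36),kp(60,36),Rg=RD)
E
```

```text
side0 110 [[-0.057  0.035  0.151]
 [-0.     0.043  0.156]
 [ 0.059  0.05   0.162]]
scene0 98 [[-0.057  0.045  0.156]
 [-0.002  0.049  0.161]
 [ 0.057  0.053  0.166]]
(np.float64(-0.1444624732250112), np.float64(0.15349208551884572), np.float64(0.14086089005154068))
t 18.3 tcp [0.4641 0.3044 0.2549] cr [-144.5  314.8  -67.5] grip -0.0002 F [ 0.9  1.4 -0.1] q [ 0.45 -0.12  1.74  0.    1.53 -0.94]
turn(tool) [-0.005 -0.009 -0.009] rows>= 0.047856703614900846
shift cm (after turn) [-14.45  -7.75   0.09] rows>= 2.6
shift cm (after turn) [ 0.   0.  10.4] rows>= 1.7
shift cm (after turn) [-0.  -1.6  0. ] rows>= 0.3
```

Request:
play_rows([
  [-3.6,-1.6,0,-0.005,-0.009,-0.009,255],
  [-3.7,-1.8,0,0,0,0,255],
  [-3.7,-1.9,0,0,0,0,255],
  [-3.6,-1.8,0,0,0,0,255],
  [0,0,3.5,0,0,0,255],
  [0,0,3.5,0,0,0,255],
  [0,0,2.5,0,0,0,255],
  [0,0,0,0,0,0,255],
])

```text
time: 19.3
tool_pos: [0.6004, 0.1932, 0.1605]
eef_rot: [0.005, 0.096, 0.995, 0.0]
contact_force: [-0.4, -0.8, 0.4]
grip_width: 0.0001
```

Run:
```python
from h import *
plan(kp(62,36),kp(18,52),kp(-14,46),kp(-26,38),Rg=RD)
r=np.array(get_obs()['tool_pos'])-PV;print((r@EX,r@LT,r[2]))
```

```text
t 19.3 tcp [0.6004 0.1932 0.1605] cr [  9.6 189.8 -45.6] grip 0.0001 F [-0.4 -0.8  0.4] q [ 0.19  0.11  1.67 -0.    1.35 -1.18]
turn(tool) [ 0.002  0.009 -0.013] rows>= 0.06756146887345048
shift cm (after turn) [ 0.96 -0.66  1.05] rows>= 0.3
shift cm (after turn) [-0.  -4.4 -1.6] rows>= 0.7
shift cm (after turn) [ 0.  -3.2  0.6] rows>= 0.5
shift cm (after turn) [ 0.  -1.2  0.8] rows>= 0.2
(np.float64(0.009553306439502187), np.float64(0.06863664492956457), np.float64(0.04646870625147742))
```

Request:
play_rows([
  [0.5,0,1.1,0,0,0,255],
  [0,-0.6,0,0,0,0,255],
  [0,-1,-0.4,0,0,0,255],
  [0,-1.2,-0.5,0,0,0,255],
  [0,-1.2,-0.4,0,0,0,255],
  [0,-1.2,-0.3,0,0,0,255],
  [0,0,0,0,0,0,255],
])

```text
time: 20.18
tool_pos: [0.5882, 0.1423, 0.1757]
eef_rot: [0.012, 0.097, 0.995, 0.005]
contact_force: [-0.5, 0.6, 0.1]
grip_width: 0.0001
```

```bash
cat >> h.py <<'E'
def bar():
    r=np.array(get_obs()['tool_pos'])-PV;print('tcp l,up',(r@LT*1000).round(1),(r[2]*1000).round(1))
    for n in('side','scene'):
        im,d,w=cloud(n);r=(w-PV)*1000;r[...,2]+=2;x=r@EX;l=r@LT;rad=np.hypot(l,r[...,2]);hsv=cv2.cvtColor(im,cv2.COLOR_RGB2HSV)
        m=((abs(x)>45)&(abs(x)<100)&(abs(rad-62)<7)&(hsv[...,1]<50)&(r[...,2]>-5));th=np.degrees(np.arctan2(r[...,2],l))[m]
        print(n,m.sum(),'theta',np.percentile(th,[10,50,90]).round(1) if m.sum() else '','q~',(np.radians(np.median(th))-.585).round(2) if m.sum() else '')
    return im
E
python3 - <<'E'
from h import *
st();bar()
plan(kp(-14,46),kp(-26,38),Rg=RD)
E
```

```text
t 20.18 tcp [0.5882 0.1423 0.1757] cr [  6.7 174.9   6.8] grip 0.0001 F [-0.5  0.6  0.1] q [ 0.11  0.03  1.73  0.01  1.36 -1.27]
tcp l,up 16.3 61.6
side 109 theta [83.3 87.6 90.9] q~ 0.94
scene 16 theta [82.4 84.2 86.4] q~ 0.88
t 20.27 tcp [0.5881 0.143  0.1751] cr [  6.5 174.8   6. ] grip -0.0001 F [-0.1  1.1  0.5] q [ 0.11  0.03  1.73  0.01  1.36 -1.27]
turn(tool) [ 0.012  0.021 -0.012] rows>= 0.11434214275546417
shift cm (after turn) [ 0.65 -3.1   1.51] rows>= 0.6
shift cm (after turn) [ 0.  -1.2  0.8] rows>= 0.2
```

Request:
play_rows([
  [0.3,0.1,1.2,0,0.02,-0.012,255],
  [0.2,-1.2,0.1,0,0,0,255],
  [0.2,-1.2,0.2,0,0,0,255],
  [0,-1,0.5,0,0,0,255],
  [0,-0.8,0.5,0,0,0,255],
  [0,-0.5,0.2,0,0,0,255],
  [0,0,0,0,0,0,255],
])

```text
time: 21.15
tool_pos: [0.5784, 0.0992, 0.1596]
eef_rot: [0.007, 0.089, 0.996, 0.008]
contact_force: [0.4, -0.5, 1.7]
grip_width: 0.0
```

Run:
```python
from h import *
st();bar()
plan(kp(-26,38),Rg=RD)
```

```text
t 21.15 tcp [0.5784 0.0992 0.1596] cr [  4.8 137.9  35.8] grip 0.0 F [ 0.4 -0.5  1.7] q [ 0.04  0.01  1.78  0.01  1.34 -1.36]
tcp l,up -27.8 45.6
side 94 theta [127.1 129.8 132.2] q~ 1.68
scene 36 theta [121.4 123.6 126.2] q~ 1.57
t 21.25 tcp [0.5785 0.0999 0.1599] cr [  4.8 138.5  35.3] grip 0.0001 F [-0.   0.2 -0.1] q [ 0.04  0.01  1.78  0.01  1.34 -1.36]
turn(tool) [0.018 0.013 0.003] rows>= 0.09531810069215015
shift cm (after turn) [0.48 0.11 0.79] rows>= 0.1
```

Request:
play_rows([
  [0.2,0.6,-1,0.018,0.013,0.003,255],
  [0,0,-2,0,0,0,255],
  [0,-2,0,0,0,0,255],
  [0,-1.8,0,0,0,0,255],
  [0,0,0,0,0,0,255],
])

```text
time: 21.88
tool_pos: [0.5699, 0.0672, 0.192]
eef_rot: [-0.001, 0.09, 0.996, -0.001]
contact_force: [0.5, 0.5, -0.1]
grip_width: 0.0001
```

Run:
```python
from h import *
st();bar()
plan(kp(-53,58),kp(-60,36),kp(-68,22),kp(-72,12),Rg=RD)
```

```text
t 21.88 tcp [0.5699 0.0672 0.192 ] cr [  2.2 147.9  80.9] grip 0.0001 F [ 0.5  0.5 -0.1] q [-0.01 -0.04  1.77 -0.    1.41 -1.4 ]
tcp l,up -60.8 78.0
side 93 theta [127.3 129.9 132.2] q~ 1.68
scene 70 theta [120.6 123.6 126.5] q~ 1.57
t 21.98 tcp [0.5699 0.0682 0.1917] cr [  2.  148.2  79.9] grip -0.0002 F [-0.3  0.5 -0.5] q [-0.01 -0.04  1.77 -0.    1.41 -1.4 ]
turn(tool) [-0.001 -0.002  0.002] rows>= 0.01178226025954625
shift cm (after turn) [0.2  0.68 1.97] rows>= 0.3
shift cm (after turn) [ 0.  -0.7  2.2] rows>= 0.4
shift cm (after turn) [-0.  -0.8  1.4] rows>= 0.3
shift cm (after turn) [ 0.  -0.4  1. ] rows>= 0.2
```

Request:
play_rows([
  [0,1.7,0.5,0,0,0,255],
  [0,0.3,1.3,0,0,0,255],
  [0,-0.2,0.8,0,0,0,255],
  [0,-0.6,0.8,0,0,0,255],
  [0,-0.6,0.8,0,0,0,255],
  [0,0,0,0,0,0,255],
])

```text
time: 22.72
tool_pos: [0.5698, 0.0747, 0.1454]
eef_rot: [-0.003, 0.088, 0.996, -0.002]
contact_force: [0.3, -0.6, -0.4]
grip_width: 0.0
```

Run:
```python
from h import *
st();bar()
plan(kp(-60,28),kp(-66,12),Rg=RD)
```

```text
t 22.73 tcp [0.5698 0.0747 0.1454] cr [  0.7 112.3  50. ] grip 0.0 F [ 0.3 -0.6 -0.4] q [ 0.    0.01  1.81 -0.    1.33 -1.39]
tcp l,up -53.5 31.4
side 87 theta [151.2 153.2 156.1] q~ 2.09
scene 30 theta [145.  146.7 148.7] q~ 1.98
t 22.82 tcp [0.5704 0.075  0.1464] cr [  1.3 113.3  50.2] grip -0.0003 F [ 0.6 -0.8 -0.1] q [ 0.    0.01  1.81 -0.    1.33 -1.39]
turn(tool) [-0.005 -0.004  0.005] rows>= 0.026394249840797523
shift cm (after turn) [ 0.13 -0.69  0.44] rows>= 0.1
shift cm (after turn) [ 0.  -0.6  1.6] rows>= 0.3
```

Works. Continue down.

Request:
play_rows([
  [0,-0.4,0.6,0,0,0,255],
  [0,-0.4,0.6,0,0,0,255],
  [0,-0.4,0.6,0,0,0,255],
  [0,0,0.4,0,0,0,255],
])

```text
time: 23.32
tool_pos: [0.5687, 0.0625, 0.1242]
eef_rot: [-0.001, 0.088, 0.996, -0.002]
contact_force: [-5.3, -0.8, 16.4]
grip_width: -0.0006
```

Run:
```python
from h import *
st();bar()
```

```text
t 23.32 tcp [0.5687 0.0625 0.1242] cr [ 1.8 87.9 49.1] grip -0.0006 F [-5.3 -0.8 16.4] q [-0.02  0.02  1.83 -0.    1.29 -1.41]
tcp l,up -65.7 10.2
side 105 theta [170.1 172.  174.9] q~ 2.42
scene 38 theta [163.2 165.9 167.8] q~ 2.31
```

Bar seated on the front board (16 N, tip at the expected height). Retract and do a final check.

Request:
play_rows([
  [0,-0.2,-1.5,0,0,0,255],
  [0,-0.3,-4,0,0,0,255],
  [0,0,-5,0,0,0,255],
  [3,-4,-2,0,0,0,255],
  [4,-4,0,0,0,0,255],
  [4,-4,0,0,0,0,255],
  [4,-4,0,0,0,0,255],
  [0,0,0,0,0,0,255],
  [0,0,0,0,0,0,255],
])

```text
time: 24.55
tool_pos: [0.39, -0.0775, 0.2637]
eef_rot: [0.006, 0.087, 0.996, -0.004]
contact_force: [0.2, 0.1, -0.5]
grip_width: 0.0002
```

Run:
```python
from h import *
st();bar();im,q=boards();im2,_,w=cloud('scene');save('s7.png',np.hstack([cv2.resize(im[130:330,150:350],(400,400)),cv2.resize(im2[170:290,190:310],(400,400))]))
w[...,2]+=.002;Q=(w-O)@C*1000
m=(Q[...,0]<-60)&(Q[...,0]>-100)&(Q[...,1]>30)&(Q[...,1]<118)&(Q[...,2]>-5)&(Q[...,2]<42);P=Q[m]
for a in (5,15,25,35): b=P[abs(P[:,2]-a)<4];print(a,len(b),np.percentile(b[:,0],[5,30]).round(1))
```

```text
t 24.55 tcp [ 0.39   -0.0775  0.2637] cr [-148.8  116.1  267. ] grip 0.0002 F [ 0.2  0.1 -0.5] q [-0.38 -0.56  2.07 -0.01  1.62 -1.78]
tcp l,up -235.5 149.6
side 103 theta [169.7 172.3 175.2] q~ 2.42
scene 64 theta [163.2 166.6 169. ] q~ 2.32
front face z=40.5 + 0.0079 x + -0.0115 y (rad), rms 2.1 n 1139
x range [-88.8  88.7] y range mid [  3.9 119.2]
5 47 [-91.9 -89.7]
15 44 [-91.  -88.9]
25 48 [-93.4 -91.2]
35 46 [-91.5 -89.8]
```

View pics/s7.png

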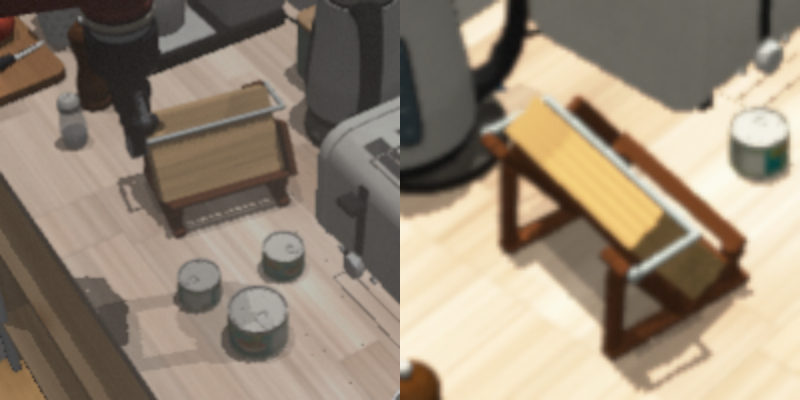

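The keeper lies over the front board (bar at about (215,125) on the left), the boards are packed and flush, and the tin, shaker and mill are standing. The robot is clear, so I hand in.

```bash
python3 -c "from cell import finish_job;print(finish_job())"
```

```text
the job is handed in; nothing more can be done
None
```

The job is handed in at about 25 s of the 72 s allowed. Board_4 is in the stand in front of the other three, all four are tapped home, and the keeper was swung over only after that.

Last checks:
- **Home and flush:** before the keeper was moved, the near ends read −90 to −92 mm (home is −90). The final look agreed, with board_3 about 1 to 1.5 mm behind the others, inside the 4.5 mm allowed. Pushing met a hard stop at the same place twice, at about 24 N and 38 N along the boards.
- **Leaning flat:** the front face is at z ≈ 40 mm and within about 0.01 rad of the stand's back.
- **Keeper:** the side view reads about 2.42 rad and the scene view 2.32 rad. They disagree by 0.1 rad, but both are past 2.2. The bar stopped against 16 N.
- **Bystanders:** tin, shaker and pepper mill look upright and unmoved in the pictures. I did not measure them again. The mug was not in the last picture, but no move went near it.
- **Robot:** clear of everything, no contact force.

One thing went wrong on the way. On the first tap the gripper's knuckle, not the fingertips, pushed board_4 at about 21 N. I backed off and repeated it with the tool pitched so the tips led.

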